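# Locate a bearing bracket in its jig and thread the spindle

### The job

Set the blue bearing bracket flat on the bed of the locating jig and push it fully home, touching both steel dowels and the brass end stop. Then thread the red-handled spindle through both bores of the bracket, from the end away from the stop, until its collar meets the bracket, and leave both there, the bracket still fully home. Leave the other things on the bench alone.

Things in the scene. Friction and masses are not known exactly. Their poses are not given: they have to be found in the camera images.
- jig: Dark steel locating jig, fixed. Bed 110 mm (x) by 150 mm (y), top 15 mm above the bench; origin at the centre of its underside. Two upright steel dowels, 10 mm diameter, rise 16 mm above the bed at x = +40 (far side), y = -30 and +30 mm. A brass end stop, 34 mm wide in x, 16 mm above the bed, has its face at y = +50 mm (left end). The near (-x) and right (-y) sides are open.
- jig_seat (a point): Point on the jig's bed surface, 15 mm above the jig's origin, axes as the jig's. The bracket is home when its origin is at this point and its long sides lie along the jig's y.
- bracket: Blue bearing bracket, about 0.35 kg, loose. Origin at the centre of its underside. Base 70 mm (x) by 100 mm (y), 10 mm thick. A central rib, 10 mm thick in x, 72 mm long in y, stands up to z = 46 mm: the place to grip from above. The bracket is the same either way round. It slides on the bed under a push of at most 6 N.
- bracket_bore (a point): Middle of the bracket's bore axis, at x = 0, y = 0, z = 58 mm in its frame. At each end of the rib stands an ear, 34 mm wide in x, 8 mm thick (outer faces at y = -44 and +44 mm) and 72 mm high, with a round bore of 14 mm diameter along y on this axis. Between the ears nothing surrounds the axis; the rib ends 12 mm below it.
- spindle: Spindle, 90 g, lying level in the cradle at first. Origin on its axis at the collar's front face. Steel rod 10 mm diameter along +y from 0 to 105 mm, the last 10 mm tapered to 5 mm; collar 20 mm diameter, y = -6 to 0; square red handle 16 x 16 mm on the axis, y = -56 to -6 mm. Balances 30 mm ahead of the collar. Threaded home, its origin is at y = -44 mm in the jig_seat frame.
- spindle_tip (a point): Tip of the spindle's rod, 105 mm along its +y from its origin, on the axis.
- cradle: Pale wooden cradle, fixed, 50 mm (x) by 90 mm (y); origin at the centre of its underside. Two uprights at y = -30 and +30 mm, 10 mm thick, 56 mm high, each with a notch 13 mm wide open at the top, floor 40 mm above the bench. The rod lies in the notches, its axis 45 mm above the bench, the handle beyond the -y end, and lifts straight out.
- blue_cabinet: Tall blue parts cabinet, fixed at the back of the bench, 308 mm wide (its y) and 558 mm high; origin at the centre of its underside, its front face 79 mm from there on its -x side. The arm must pass in front of it.
- wagon: red model railway goods wagon, 126 x 28 x 34 mm, standing near the back of the bench. A bystander: leave it alone.
- sand_block: brown sanding block, 34 x 62 x 18 mm, beyond the left end of the jig. A bystander: leave it alone.
- tape: roll of masking tape, 80 mm across, 19 mm high, lying behind the jig. A bystander: leave it alone.
- glue_bottle: white and orange glue bottle, 30 mm across, 100 mm high, standing to the right. A bystander: leave it alone.
- driver_red: red-handled screwdriver, 160 mm long, lying to the right of the cradle. A bystander: leave it alone.

How it is judged:
On the way, in this order (a step that is already met when the one before it is completed fails the run):
1. the bracket lies flat on the jig's bed, home against both dowels and the end stop (x of bracket in the frame of jig_seat between -0.0025 and 0.0025 m and y of bracket in the frame of jig_seat between -0.0025 and 0.0025 m and z of bracket in the frame of jig_seat between -0.002 and 0.002 m and angle between the y axis of bracket and the y axis of jig_seat, either way round below 0.03 rad and angle between bracket's own z axis and vertical below 0.03 rad), for 0.2 s.
2. the spindle is through both bores with its collar at the bracket (y of spindle in the frame of jig_seat between -0.05 and -0.041 m and angle between the y axis of spindle and the y axis of jig_seat, either way round below 0.09 rad and x of spindle in the frame of jig_seat between -0.0055 and 0.0055 m and z of spindle in the frame of jig_seat between 0.051 and 0.064 m and x of spindle_tip in the frame of jig_seat between -0.0055 and 0.0055 m and z of spindle_tip in the frame of jig_seat between 0.051 and 0.064 m), for 0.2 s.
At the end, for the whole second after the job is handed in: The bracket is flat on the bed and at rest within 2.5 mm of touching both dowels and the end stop, square to within 0.03 rad; the spindle lies through both bores, at rest, with its collar within 6 mm of the bracket's right-hand ear (all of step 1 and all of step 2 and linear speed of each of bracket, spindle below 0.01 m/s and angular speed of each of bracket, spindle below 0.1 rad/s).
It fails at once if the wagon is moved by more than 20 mm (distance of wagon from where it was at the start of the episode above 0.02 m).
It fails at once if the sand block is moved by more than 20 mm (distance of sand_block from where it was at the start of the episode above 0.02 m).
It fails at once if the tape is moved by more than 20 mm (distance of tape from where it was at the start of the episode above 0.02 m).
It fails at once if the glue bottle is moved by more than 20 mm (distance of glue_bottle from where it was at the start of the episode above 0.02 m).
It fails at once if the driver red is moved by more than 20 mm (distance of driver_red from where it was at the start of the episode above 0.02 m).
It also fails if it takes over 72 s, if anything falls off the work surface, if the arm or the gripper's body presses on something with over 40 N, if the wrist force passes 120 N, or if a joint passes its speed limit or range.

### The arm

A 7-joint arm with a two-finger parallel gripper is mounted at the origin on a cart in front of the work surface, level with it; the furniture and walls round the work are solid. World frame = base frame: x ahead of the robot, y to its left, z up, the work surface at z = 0. Lengths are in m, angles in rad, forces in N, time in s.
With the tool pointing down it reaches from about 0.425 to 0.925 m from the base axis. Payload 6.8 kg.
Tool frame: the origin (TCP) lies between the finger pads; the fingertips stand 14 mm ahead of it and the grasp point (between the pads) lies 5 mm behind it; z points along the fingers, y is the line along which they close (so a half turn about z gives the same grasp; the last joint's range is limited). The gripper opens to 85 mm and grips with 20 to 120 N. Pads are 22 mm wide; open, the fingers measure 114 mm over their backs; the gripper's body (76 mm by 85 mm) begins 54 mm behind the grasp point. The pads swing forward as they close: fully open they stand 13 mm farther back than shut.
Start: joints at [-1.286, 0.477, 0.022, 1.555, -0.011, 1.109, -0.083], TCP at [0.258, 0.624, 0.245] pointing down, gripper open.
Joint ranges: [-2.96, 2.96], [-0.34, 2.1], [-1.41, 1.46], [0.24, 2.44], [-1.37, 4.51], [0.17, 1.92], [-2.96, 2.96]. Speed limits (rad/s): [2.39, 2.39, 3.14, 3.14, 3.14, 3.14, 3.14].

### API

Orientations are given as a rotation vector (axis times angle).
In Python, from bench import r, eyes, ticket gives the robot as it stands. The module is installed in compiled form; this text tells all that it offers.
- The arm moves only by the tool arm_command, never from a script. Its argument "plan" is text: rows parted by semicolons, each of 4 numbers parted by spaces: the shift along the tool's x, y, z in m, then the turn about the tool's z in degrees. In form: tx ty tz yaw; .... A call has 1 to 20 rows; each row shifts and turns the commanded pose from where the row before left it, along the tool's axes as they then stand; what a row does not reach is not made up. A row lasts 1/8 s, in which the tool goes at most 62.5 mm and 10.7 degrees, less where a joint would pass 70% of its speed; a pose out of reach is approached as far as the arm can. A call is refused whole if a number of a shift passes 0.0625 or a number of a turn 10.7, either way. A call with a gripper value outside its range is refused whole. "hand" is the closure, from -1 (fully open) to 1 (shut), set as the call begins (left out, the last holds). The fingers move at their own pace and stop on an object; "grip_force" is the grip in N (left out, the last holds). Time passes only in rows, so rows that do not move let the fingers close. It gives the time, the measured TCP pose, the force, the opening and the grip force at its end, in the units of the state.
- r.get_obs(): the state, without advancing time (a new reading comes with each control period).
- eyes.grab_frame(name): name is "scene" or "top" or "wrist"; returns (picture, depth): 384x512x3 uint8, red, green, blue; 384x512 float32, m along the optical axis (not along the pixel's ray), 0 where there is no reading.
- eyes.calibration(name): a dict with "fov_y" (degrees; the focal length in pixels is half the picture's height over the tangent of half this angle, whatever the lens; pixels are square), "cx", "cy" (the principal point, pixels), "origin" and "attitude" of the camera in the world; the wrist camera has in their place "tool_from_camera" (4x4, takes a point from camera to tool coordinates, whose origin is the TCP and whose axes are the flange's). Camera axes: x right, y up, looking along -z (the intrinsics and any distortion apply to the point x, -y, -z); pixel columns grow to the right and rows downward; lengths in m; the calibration is good to about 2 mm. A picture is of the moment at which its call begins: read the wrist's pose just before it. calibration takes no time and is no camera call.
- ticket.hand_in(): hands the job in; it is judged then, once.
The state is a dict: "clock": time; "joints": joint angles; "qvel": joint speeds; "tau": joint torques, N m; "tcp_pos": TCP position; "orientation": TCP orientation; "contact_force": force on the tool from outside, world axes, zero at the start; "moment": the same for the moment, N m; "grip_width": finger opening in m; "gripper_force": force on a finger pad.
Only numpy, scipy, OpenCV 4.12 (cv2) and the standard library are available. Lean on these libraries where they do the work, as an engineer would, in place of code of your own. Each camera call takes 0.05 s, during which the arm holds its last target. There are 200 camera calls.

## Working session

There is one attempt and no reset: what is moved stays moved. The work goes in short steps, Python scripts to look and compute and a tool call to move; the robot and the scene stay as the last step left them, time stands still between calls to the robot, and variables do not carry over. Pictures are saved under pics/ and viewed, at most 10 in all, crops included, and the job is handed in when it is done.

Besides the shell and the picture viewer there is one more tool, called after ">>>" by a JSON object that holds its "method" and its "body", one argument or row to a line. arm_command: Moves the arm, as the interface text tells. Its arguments: {"type":"object","properties":{"plan":{"type":"string"},"hand":{"type":"number"},"grip_force":{"type":"number"}},"required":["plan"]}

```bash
mkdir -p pics; cat > h.py <<'E'
import numpy as np, cv2
from scipy.spatial.transform import Rotation as R
from bench import r, eyes, ticket
def grab(n):
    o=r.get_obs(); im,d=eyes.grab_frame(n); return o,im,d
E
python3 - <<'E'
from h import *
for n in ("scene","top","wrist"):
    print(n,eyes.calibration(n))
print(r.get_obs())
a=[grab(n) for n in("scene","top")]
for n,(o,im,d) in zip(("scene","top"),a):
    np.savez('pics/%s0.npz'%n,im=im,d=d); cv2.imwrite('pics/%s0.png'%n,cv2.resize(im[...,::-1],(800,600)))
    print(d.min(),d.max())
E
```

```text
scene {'fov_y': 50.35425404895048, 'cx': 261.32180756308156, 'cy': 189.9969299596348, 'origin': array([-0.10152378, -0.70404484,  0.87501593]), 'attitude': array([ 0.82450367, -0.33397956, -0.76501194])}
top {'fov_y': 55.18909745226689, 'cx': 254.00241290883378, 'cy': 196.89373763022726, 'origin': array([4.03331844e-01, 1.01363779e-04, 1.25073615e+00]), 'attitude': array([ 0.1212314 , -0.13223107, -1.5398321 ])}
wrist {'fov_y': 66.48051089946044, 'cx': 259.7457255026924, 'cy': 193.31442736019596, 'tool_from_camera': array([[-1.36912397e-04,  9.60502073e-01,  2.78272796e-01,
         7.03357006e-02],
       [ 9.99999585e-01,  3.82173743e-04, -8.27124806e-04,
        -1.86967915e-04],
       [-9.00803647e-04,  2.78272567e-01, -9.60501727e-01,
        -1.29389312e-01],
       [ 0.00000000e+00,  0.00000000e+00,  0.00000000e+00,
         1.00000000e+00]])}
{'clock': 0.0, 'joints': array([-1.28612843,  0.47780102,  0.02229751,  1.55647201, -0.01151621,
        1.10927572, -0.08312206]), 'qvel': array([ 4.67727820e-04, -2.40139053e-05,  1.93636377e-04, -1.79468790e-03,
        3.93667945e-04, -1.71906897e-03, -1.18825489e-03]), 'tau': array([ 7.23651337e-04, -5.96459091e+01,  1.60765573e+00, -2.81192422e+01,
        1.24157500e-02,  9.33847041e-03,  8.92821731e-06]), 'tcp_pos': array([0.25811953, 0.62307879, 0.24431556]), 'orientation': array([-6.12904543e-01, -3.08096361e+00,  2.84452554e-03]), 'contact_force': array([ 0.25382701, -0.38131292,  0.18174355]), 'moment': array([ 0.00294924, -0.04066961,  0.01814433]), 'gripper_force': 0.0, 'grip_width': 0.08531374183386828}
0.0 3.655696
0.0 2.094577
```

View pics/top0.png

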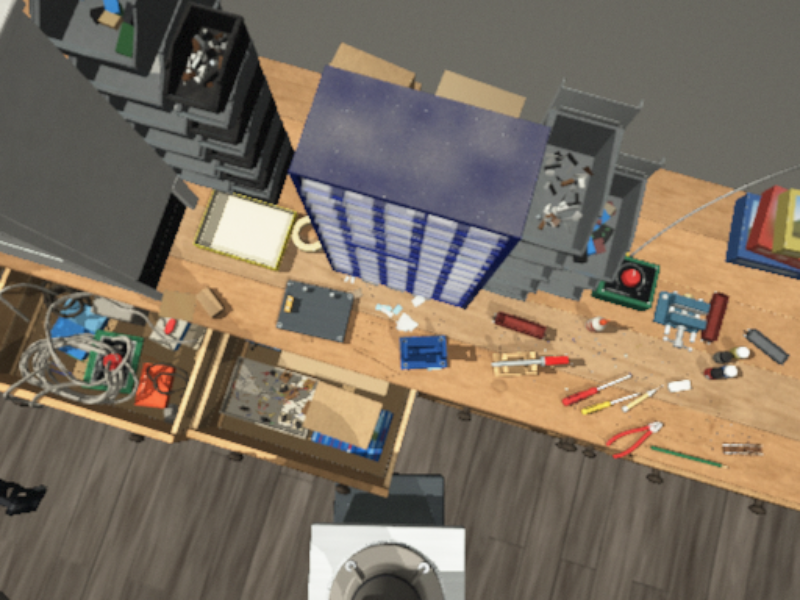

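View pics/scene0.png

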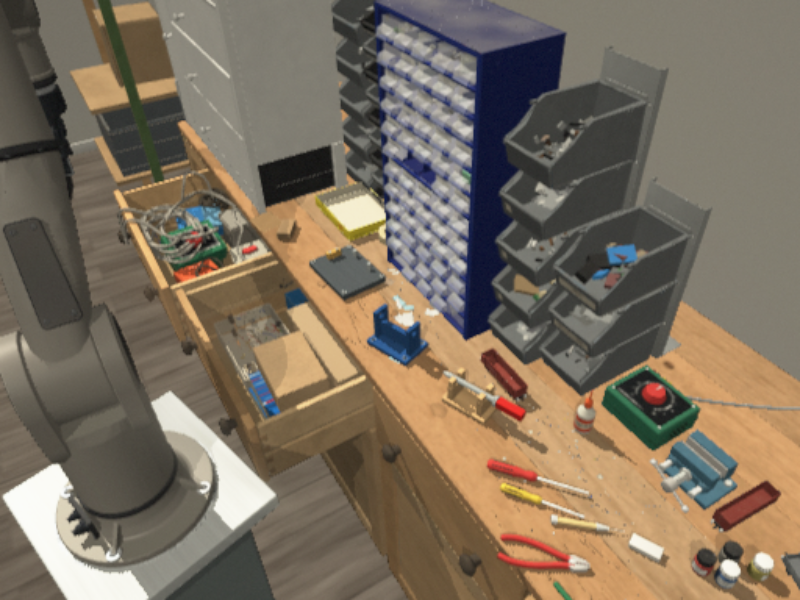

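Top view (800x600 px): jig at (316,310) with the brass stop on its left, bracket at (424,352), and the cradle with the spindle at (520,362), red handle to the right. The wagon is at (521,325), with the sand block (212,303), tape (307,233), bottle (597,324) and red driver (597,390). Next I measure positions.

```bash
cat >> h.py <<'E'
def cam(n,o=None):
    c=eyes.calibration(n); f=192/np.tan(np.radians(c['fov_y'])/2)
    if n=='wrist':
        T=c['tool_from_camera']; Q=R.from_rotvec(o['orientation']).as_matrix()
        return f,c['cx'],c['cy'],Q@T[:3,:3],Q@T[:3,3]+o['tcp_pos']
    return f,c['cx'],c['cy'],R.from_rotvec(c['attitude']).as_matrix(),c['origin']
def cloud(n,d,o=None):
    f,cx,cy,A,p=cam(n,o); v,u=np.mgrid[:384,:512]
    P=np.stack([(u-cx)/f*d,-(v-cy)/f*d,-d],-1)@A.T+p
    P[d==0]=np.nan; return P
def plane(n,uv,z,o=None):
    f,cx,cy,A,p=cam(n,o); uv=np.atleast_2d(uv).astype(float)
    w=np.stack([(uv[:,0]-cx)/f,-(uv[:,1]-cy)/f,-np.ones(len(uv))],-1)@A.T
    return p+w*((z-p[2])/w[:,2])[:,None]
def rect(xy):
    c,s,a=cv2.minAreaRect((np.asarray(xy)[:,:2]*1000).astype(np.float32)); return np.round(c,1),np.round(s,1),round(a,1)
E
python3 - <<'E'
from h import *
for n in("top","scene"):
    z=np.load('pics/%s0.npz'%n); im,d=z['im'],z['d']; P=cloud(n,d)
    hsv=cv2.cvtColor(im,cv2.COLOR_RGB2HSV); H,S,V=cv2.split(hsv)
    roi=np.zeros(d.shape,bool)
    def box(a,b,c,e):
        m=np.zeros(d.shape,bool); m[int(c*.64):int(e*.64),int(a*.64):int(b*.64)]=1; return m
    B=dict(top=dict(br=(385,465,325,380),jig=(265,365,270,350),sp=(480,575,340,385),table=(440,480,380,400)),
       scene=dict(br=(360,435,300,370),jig=(300,395,240,305),sp=(435,535,360,425),table=(430,460,420,440)))[n]
    m=box(*B['table']); print(n,'table z',np.nanmedian(P[m][:,2]))
    z=P[...,2]
    m=box(*B['br'])&(H>100)&(H<125)&(S>120)
    q=P[m]; print('bracket',rect(q),'zs',np.nanpercentile(q[:,2],[2,25,50,75,98]).round(4))
    for lo,hi in((.003,.018),(.038,.052),(.06,.085)):
        qq=q[(q[:,2]>lo)&(q[:,2]<hi)]; 
        if len(qq)>4: print(lo,len(qq),rect(qq))
    m=box(*B['jig'])&(z>.008)&(z<.022)&(S<110); print('jig',m.sum(),rect(P[m]),np.nanmedian(z[m]))
    m=box(*B['jig'])&(z>.024)&(z<.045); print('stop/dowel',m.sum(),rect(P[m]))
    m=box(*B['jig'])&(H>12)&(H<32)&(S>100); print('brass?',m.sum(),np.nanmedian(P[m],0))
    m=box(*B['sp'])&((H<6)|(H>172))&(S>170)&(V>90); print('handle',m.sum(),rect(P[m]),np.nanmedian(P[m],0))
    m=box(*B['sp'])&(z>.035)&(z<.06); print('cradle+sp',m.sum(),rect(P[m]))
E
```

```text
top table z 0.0011421159074291864
bracket (array([511.2, -64.4]), array([66.2, 94.6]), 5.2) zs [0.0069 0.0105 0.0126 0.03   0.0746]
0.003 378 (array([511. , -64.4]), array([66. , 95.1]), 4.6)
0.038 69 (array([513.7, -59.9]), array([80.4, 17.6]), 84.5)
0.06 40 (array([512.4, -64.7]), array([31.5, 83.5]), 5.6)
jig 1346 (array([617.2, 162. ]), array([160.5, 154.8]), 79.0) 0.01619167931996035
stop/dowel 55 (array([637.4, 157.9]), array([ 38.9, 171.3]), 21.0)
brass? 1609 [0.58775777 0.20876573 0.0009035 ]
handle 75 (array([ 499.4, -348.5]), array([13.7, 62.3]), 2.4) [ 0.49882015 -0.34160178  0.05355082]
cradle+sp 262 (array([ 494.6, -286.8]), array([ 39.5, 158.8]), 5.2)
scene table z 0.0008498666618709239
bracket (array([506.9, -65.9]), array([63.6, 98.3]), 9.2) zs [0.0059 0.0119 0.0218 0.0452 0.0736]
0.003 301 (array([509.4, -67. ]), array([64.3, 98.4]), 5.9)
0.038 117 (array([510.6, -65.8]), array([29.6, 87.7]), 4.0)
0.06 66 (array([512.3, -65.7]), array([31.4, 88.7]), 3.1)
jig 869 (array([626.4, 161. ]), array([159.6, 186.5]), 72.4) 0.0170736775046314
stop/dowel 73 (array([624.1, 181.8]), array([ 56.4, 173.4]), 36.7)
brass? 1378 [0.59602528 0.19123805 0.00198078]
handle 147 (array([ 502.3, -334.2]), array([66.3, 25.9]), 80.7) [ 0.49676171 -0.34310575  0.05270672]
cradle+sp 461 (array([ 528.4, -277.5]), array([112. , 158.7]), 15.6)
```

>>> {"method": "arm_command", "body": {
  "plan": "0 0 0.0 10;0 0 0 10;0 0 0 10;0 0 0 10;0 0 0 10;0 0 0 10;-0.0474 0.0201 0 0;-0.0474 0.0201 0 0;-0.0474 0.0201 0 0;-0.0474 0.0201 0 0;-0.0474 0.0201 0 0;-0.0474 0.0201 0 0;-0.0474 0.0201 0 0;-0.0474 0.0201 0 0;-0.0474 0.0201 0 0;-0.0474 0.0201 0 0;0 0 0 0;0 0 0 0",
  "hand": -1
}}

```text
clock: 2.35
tcp_pos: [0.5191, 0.1802, 0.245]
orientation: [-2.071, -2.361, 0.001]
contact_force: [-0.0, 0.1, -0.2]
grip_width: 0.0858
gripper_force: 0.0
```

```bash
python3 - <<'E'
from h import *
o,im,d=grab('wrist'); np.savez('pics/w1.npz',im=im,d=d,**{k:o[k] for k in('tcp_pos','orientation')})
cv2.imwrite('pics/w1.png',cv2.resize(im[...,::-1],(768,576)))
P=cloud('wrist',d,o); z=P[...,2]
m=(z>.010)&(z<.020); n,l,s,c=cv2.connectedComponentsWithStats(m.astype(np.uint8))
i=1+np.argmax(s[1:,4]); print(s[i],rect(P[l==i]),np.nanmedian(z[l==i]))
m=(z>.025)&(z<.045); n,l,s,c=cv2.connectedComponentsWithStats(m.astype(np.uint8))
for i in range(1,n):
    if s[i,4]>15: print(s[i],rect(P[l==i]),np.nanmedian(P[l==i],0))
E
```

```text
[ 260  110  124  136 9587] (array([596.5, 172.1]), array([150.2, 110.1]), 79.0) 0.015985126221349566
[411   0 101 165 627] (array([766.5, 306.2]), array([131.1, 137.2]), 74.4) [0.70914216 0.2911758  0.02852055]
[325 131  31  19 315] (array([607.1, 227.1]), array([12. , 33.8]), 78.8) [0.60632937 0.22734863 0.03197805]
[357 168  10   9  63] (array([640.8, 193.8]), array([8.9, 9.6]), 4.0) [0.64034951 0.19434972 0.03147083]
[338 212   9   9  59] (array([629.3, 135.2]), array([9.1, 9.9]), 5.6) [0.62900459 0.13580287 0.03122653]
[377 218 123  49 463] (array([761.3, 119.1]), array([151.9,  47.7]), 2.7) [0.72523737 0.12126249 0.0342175 ]
[331 298  22  28 261] (array([657.3,  -5.3]), array([48. , 15.8]), 78.5) [ 6.55903404e-01 -5.90884592e-04  2.91750655e-02]
[221 309  26  11 243] (array([510.1, -21.6]), array([ 4.5, 34. ]), 89.7) [ 0.50968537 -0.02176644  0.03488872]
[317 330  15  11  92] (array([642. , -45.9]), array([18.3, 12.6]), 63.5) [ 0.64294891 -0.04530517  0.02832491]
```

View pics/w1.png

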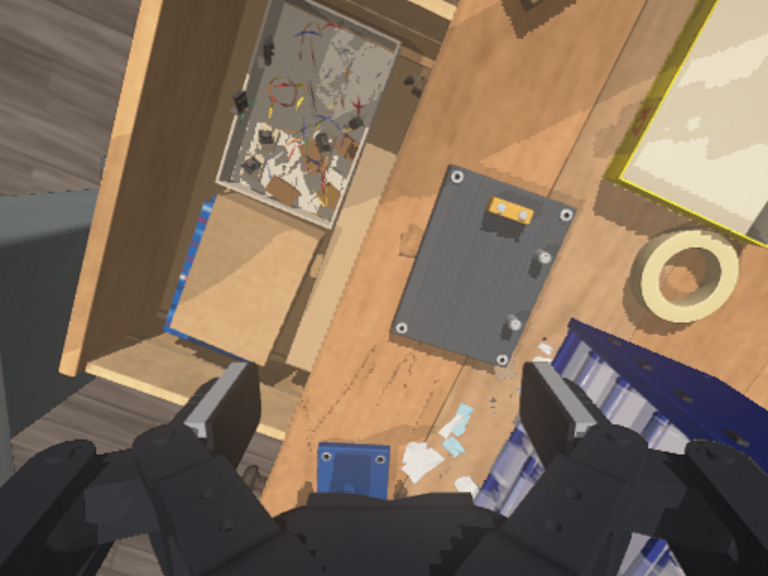

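Wrist view (768x576): jig plate corners at about (455,165), (577,210), (505,365) and (392,330). The stop is at (510,208), the dowels at (545,257) and (515,325). The jig centre comes out at (0.596, 0.172), yaw −11°, and the sizes match the given ones. Next, the bracket.

>>> {"method": "arm_command", "body": {
  "plan": "-0.044 -0.007 0 0;-0.044 -0.007 0 0;-0.044 -0.007 0 0;-0.044 -0.007 0 0;-0.044 -0.007 0 0;-0.044 -0.007 0 0;-0.044 -0.006 0 0;0 0 0 0;0 0 0 0"
}}

```text
clock: 3.52
tcp_pos: [0.5123, -0.13, 0.245]
orientation: [-2.068, -2.363, -0.001]
contact_force: [0.5, 0.1, 0.3]
grip_width: 0.0854
gripper_force: 0.0
```

```bash
python3 - <<'E'
from h import *
o,im,d=grab('wrist'); np.savez('pics/w2.npz',im=im,d=d,**{k:o[k] for k in('tcp_pos','orientation')})
cv2.imwrite('pics/w2.png',cv2.resize(im[...,::-1],(768,576)))
P=cloud('wrist',d,o); z=P[...,2]
H,S,V=cv2.split(cv2.cvtColor(im,cv2.COLOR_RGB2HSV))
near=np.hypot(P[...,0]-.511,P[...,1]+.065)<.1
blue=near&(H>98)&(H<130)&(S>100)
for lo,hi in((.004,.014),(.04,.052),(.066,.078)):
    m=blue&(z>lo)&(z<hi); print(m.sum(),rect(P[m]),np.nanmedian(z[m]))
print(o['tcp_pos'],o['orientation'])
w=np.load('pics/w1.npz'); P=cloud('wrist',w['d'],w); z=P[...,2]
m=(P[...,0]>.6)&(P[...,1]>-.2)&(P[...,1]<.12)&(z>.05)&(z<.2)
q=P[m]
for y in np.arange(-.2,.12,.03):
    k=q[(q[:,1]>y)&(q[:,1]<y+.03)]
    if len(k)>5: print(round(y,3),len(k),np.percentile(k[:,0],3).round(3))
E
```

```text
2742 (array([513.3, -65. ]), array([68.1, 98.2]), 3.9) 0.0108629112174905
600 (array([515.5, -67.9]), array([33.4, 69.2]), 0.3) 0.04672014298260435
573 (array([512.9, -65.6]), array([33.8, 87.5]), 3.9) 0.0727988899377432
[ 0.51225702 -0.12998759  0.24504308] [-2.06841426e+00 -2.36345553e+00 -5.00928302e-04]
-0.05 13 0.639
-0.02 301 0.639
0.01 304 0.648
0.04 496 0.66
0.07 311 0.665
0.1 1626 0.674
```

View pics/w2.png

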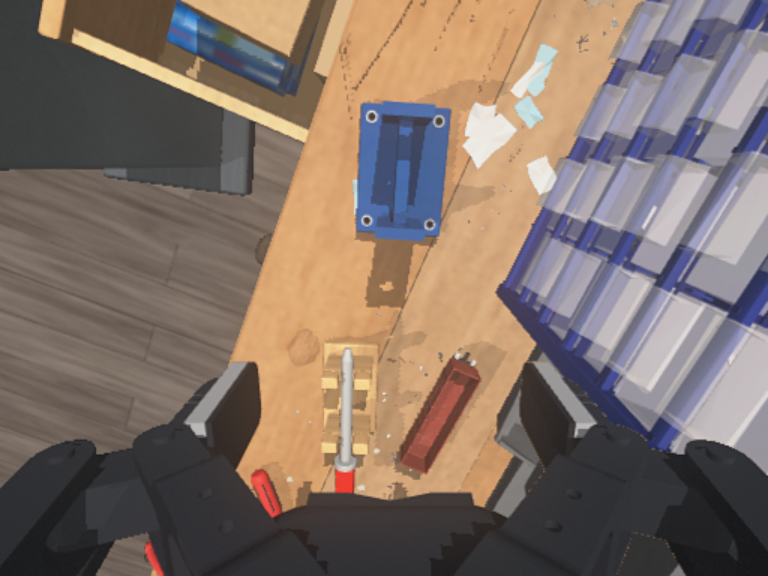

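Wrist view: the bracket is at (403,170) with its rib vertical, the cradle and spindle at (347,400) and the cabinet on the right. The bracket centre is (0.513, −0.065), yaw +3.9°, and the heights match. I grasp the rib now.

>>> {"method": "arm_command", "body": {
  "plan": "0.032 0.0025 0 3.7;0.0325 0.0025 0 0;0 0 0.05 0;0 0 0.05 0;0 0 0.05 0;0 0 0.03 0;0 0 0.02 0;0 0 0.012 0;0 0 0 0;0 0 0 0"
}}

```text
clock: 4.82
tcp_pos: [0.5113, -0.0668, 0.034]
orientation: [2.146, 2.294, 0.002]
contact_force: [0.3, -0.1, -0.4]
grip_width: 0.0856
gripper_force: 0.0
```

>>> {"method": "arm_command", "body": {
  "plan": "0 0 0 0;0 0 0 0;0 0 0 0;0 0 0 0;0 0 0 0;0 0 0 0;0 0 0 0;0 0 0 0",
  "hand": 1,
  "grip_force": 60
}}

```text
clock: 5.82
tcp_pos: [0.5113, -0.0672, 0.0337]
orientation: [2.146, 2.293, 0.001]
contact_force: [0.9, 0.8, 5.9]
grip_width: 0.0089
gripper_force: 59.5
```

>>> {"method": "arm_command", "body": {
  "plan": "0 0 -0.02 0;0 0 -0.03 0;0 0 -0.03 0;0 0 0 7.4;0 0 0 7.4;0.03 0.0035 0 0;0.04 0.0045 0 0;0.04 0.0045 0 0;0.04 0.0045 0 0;0.04 0.0045 0 0;0.03 0.0035 0 0;0.019 0.0024 0 0;0 0 0 0;0 0 0 0;0 0 0 0;0 0 0.03 0;0 0 0.02 0;0 0 0 0;0 0 0 0"
}}

```text
clock: 8.2
tcp_pos: [0.5838, 0.1619, 0.0639]
orientation: [2.424, 1.997, 0.001]
contact_force: [0.3, 0.7, -2.6]
grip_width: 0.0089
gripper_force: 58.8
```

```bash
python3 - <<'E'
from h import *
J=np.array([.5959,.1721]); ex=np.array([.9816,-.1908]); ey=np.array([.1908,.9816])
o,im,d=grab('wrist'); 
cv2.imwrite('pics/w3.png',cv2.resize(im[...,::-1],(768,576)))
P=cloud('wrist',d,o); z=P[...,2]
H,S,V=cv2.split(cv2.cvtColor(im,cv2.COLOR_RGB2HSV))
near=np.hypot(P[...,0]-.585,P[...,1]-.163)<.1
blue=near&(H>98)&(H<130)&(S>100)
print(o['tcp_pos'],o['orientation'],o['contact_force'],np.nanpercentile(z[blue],[2,20,50,80,98]))
for lo,hi in((.025,.05),(.075,.13)):
    m=blue&(z>lo)&(z<hi); q=P[m][:,:2]-J; q=np.c_[q@ex,q@ey]; print(m.sum(),np.percentile(q*1000,[1,50,99],axis=0),np.nanmedian(z[m]),rect(q))
E
```

```text
[0.58376228 0.16194386 0.06386572] [2.42434193e+00 1.99726540e+00 9.13609507e-04] [ 0.34223861  0.70232697 -2.57770202] [0.03922608 0.04071612 0.06088183 0.09646276 0.10360807]
7036 [[-44.13746022 -34.20122478]
 [ -9.64775966   1.85127987]
 [ 24.26137074  39.2127671 ]] 0.040839630811756 (array([-9.9,  0.6]), array([77.8, 69.8]), 89.9)
6691 [[-26.58978274 -43.02323917]
 [ -9.85365664  27.8325615 ]
 [  6.35019518  33.42363724]] 0.08797772690470158 (array([-12.,  -5.]), array([80.7, 39.2]), 83.1)
```

View pics/w3.png

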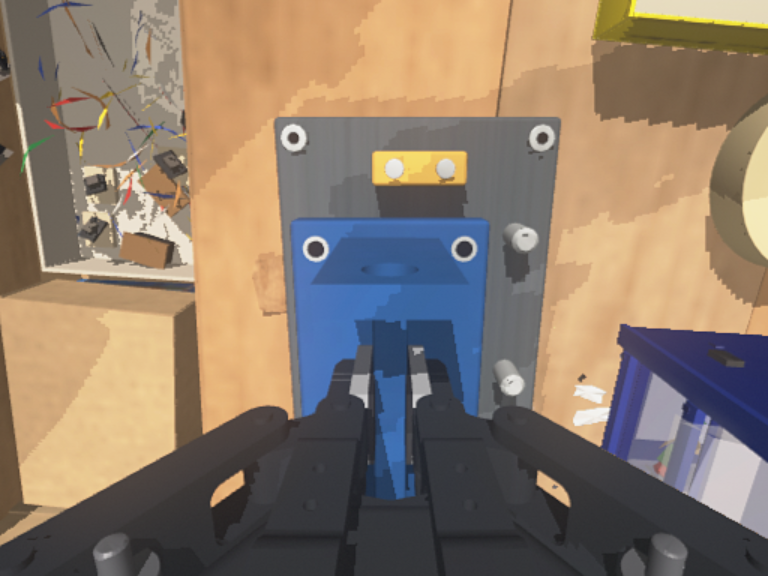

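Wrist view: the bracket is held square, its front edge at row 220 and the stop at (420,168), with about 10 mm clear both ways. I lower it onto the bed.

>>> {"method": "arm_command", "body": {
  "plan": "0 0 0.007 0;0 0 0.005 0;0 0 0.001 0;0 0 0.001 0;0 0 0 0;0 0 0 0"
}}

```text
clock: 9.0
tcp_pos: [0.5833, 0.1623, 0.0494]
orientation: [2.424, 1.998, 0.0]
contact_force: [0.1, -0.5, -2.8]
grip_width: 0.0088
gripper_force: 59.0
```

>>> {"method": "arm_command", "body": {
  "plan": "0 0 0.0005 0;0 0 0.0005 0;0 0 0 0;0 0 0 0"
}}

```text
clock: 9.5
tcp_pos: [0.5833, 0.1623, 0.0487]
orientation: [-2.424, -1.998, -0.0]
contact_force: [-2.9, -0.1, 4.8]
grip_width: 0.009
gripper_force: 60.2
```

>>> {"method": "arm_command", "body": {
  "plan": "0 0.003 0 0;0 0.003 0 0;0 0.002 0 0;0 0.001 0 0;0 0 0 0;0 0 0 0"
}}

```text
clock: 10.25
tcp_pos: [0.5901, 0.1615, 0.0488]
orientation: [-2.421, -1.997, 0.003]
contact_force: [-10.8, 1.4, 13.4]
grip_width: 0.009
gripper_force: 61.5
```

>>> {"method": "arm_command", "body": {
  "plan": "0 0.0005 0 0;0 0.0005 0 0;0 0.0005 0 0;0 0 0 0;0 0 0 0"
}}

```text
clock: 10.88
tcp_pos: [0.5902, 0.1615, 0.0489]
orientation: [-2.418, -1.996, 0.006]
contact_force: [-14.4, 1.2, 18.1]
grip_width: 0.009
gripper_force: 62.4
```

>>> {"method": "arm_command", "body": {
  "plan": "0 0 -0.0007 0;0 0 -0.0007 0;0 0 0 0;0 0 0 0"
}}

```text
clock: 11.38
tcp_pos: [0.5936, 0.1601, 0.0494]
orientation: [2.424, 1.998, -0.0]
contact_force: [-0.3, 0.8, -3.6]
grip_width: 0.0088
gripper_force: 59.0
```

```bash
cat > chk.py <<'E'
from h import *
import sys
J=np.array([.5959,.1721]); ex=np.array([.9816,-.1908]); ey=np.array([.1908,.9816])
o,im,d=grab('wrist'); cv2.imwrite('pics/%s.png'%sys.argv[1],cv2.resize(im[...,::-1],(768,576)))
P=cloud('wrist',d,o); z=P[...,2]
H,S,V=cv2.split(cv2.cvtColor(im,cv2.COLOR_RGB2HSV))
q=P[...,:2]-J; q=np.stack([q@ex,q@ey],-1)*1000
inb=(abs(q[...,0])<75)&(abs(q[...,1])<95)
blue=inb&(H>98)&(H<130)&(S>100)
g=(q[...,1]-o['tcp_pos'][1]*0)
t=o['tcp_pos'][:2]-J; print('tcp jig',t@ex*1000,t@ey*1000,o['tcp_pos'][2],o['contact_force'])
m=blue&(z>.018)&(z<.031); k=q[m]; print('base z',np.nanmedian(z[m]),m.sum(), 'front y',np.percentile(k[:,1],[98,99.5]), rect(k/1000))
m2=m&(q[...,1]>8); print('x range',np.percentile(q[m2][:,0],[.5,2,98,99.5]))
for a,b in((-5,-25),(5,25)):
    kk=k[(k[:,0]>min(a,b))&(k[:,0]<max(a,b))]; print('y edge',np.percentile(kk[:,1],99))
for a,b in((10,22),(25,45)):
    kk=k[(k[:,1]>a)&(k[:,1]<b)]; 
    if len(kk)>20: print('x edges',np.percentile(kk[:,0],[1,99]))
m=inb&(z>.026)&(z<.036)&(S<70); n,l,s,c=cv2.connectedComponentsWithStats(m.astype(np.uint8))
for i in range(1,n):
    if 25<s[i,4]<1500: print('dowel?',s[i,4],np.median(q[l==i],0))
E
python3 chk.py w4
```

```text
tcp jig 0.05595987326040325 -12.211641742945318 0.04941077230818683 [-0.33704667  0.80883886 -3.64662146]
base z 0.026344164550601776 6904 front y [39.19162653 39.31427468] (array([0.1, 1. ]), array([77., 70.]), 90.0)
x range [-34.34862671 -33.86879681  34.04843036  34.56237158]
y edge 39.289099883301056
y edge 39.27850730666104
x edges [-34.38859414  34.56058062]
x edges [-34.00724731  34.16796978]
dowel? 160 [-8.26549977 56.54961353]
dowel? 154 [ 9.78534217 56.53965112]
dowel? 319 [39.79222145 30.63361359]
dowel? 206 [-25.93364518  29.3062067 ]
dowel? 207 [26.01354127 29.571429  ]
dowel? 232 [ 39.19803108 -27.46590337]
```

View pics/w4.png

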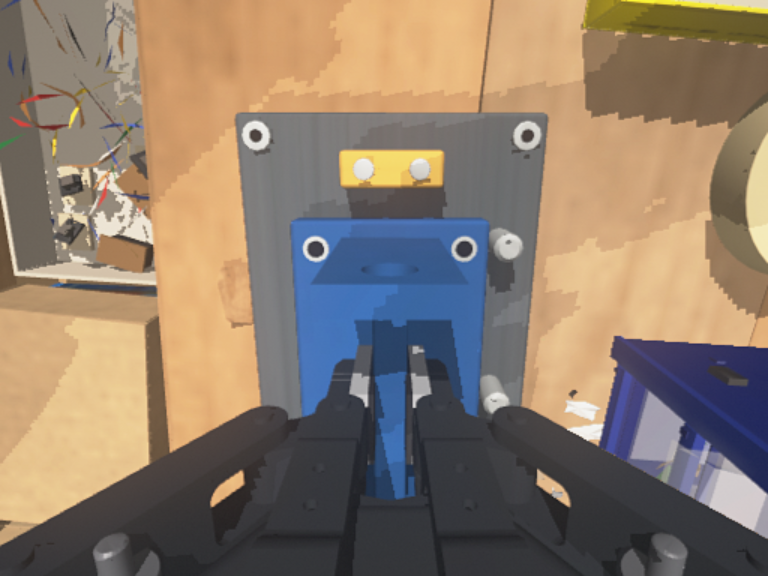

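The push had stalled on friction. With the load off, the bracket moved to x≈0, next to both dowels: its right edge is at column 487 and the dowels at (508,243) and (494,392). Next, towards the stop.

>>> {"method": "arm_command", "body": {
  "plan": "0.003 0 0 0;0.003 0 0 0;0.002 0 0 0;0.001 0 0 0;0.0005 0 0 0;0 0 0 0;0 0 0 0"
}}

```text
clock: 12.3
tcp_pos: [0.5953, 0.1695, 0.0497]
orientation: [2.424, 1.998, -0.0]
contact_force: [0.2, 0.2, -3.9]
grip_width: 0.0093
gripper_force: 59.0
```

>>> {"method": "arm_command", "body": {
  "plan": "0.0005 0 0 0;0.0005 0 0 0;0.0005 0 0 0;0 0 0 0;0 0 0 0"
}}

```text
clock: 12.92
tcp_pos: [0.5956, 0.1709, 0.0497]
orientation: [2.424, 1.998, -0.0]
contact_force: [-0.7, -1.4, -3.1]
grip_width: 0.0092
gripper_force: 59.1
```

>>> {"method": "arm_command", "body": {
  "plan": "0.0005 0 0 0;0.0005 0 0 0;0 0 0 0;0 0 0 0"
}}

```text
clock: 13.42
tcp_pos: [0.5956, 0.171, 0.0497]
orientation: [2.425, 1.997, -0.002]
contact_force: [-1.5, -4.5, -0.3]
grip_width: 0.009
gripper_force: 59.5
```

>>> {"method": "arm_command", "body": {
  "plan": "0 0.0005 0 0;0 0.0005 0 0;0 0 0 0;0 0 0 0"
}}

```text
clock: 13.92
tcp_pos: [0.596, 0.1709, 0.0494]
orientation: [-2.425, -1.997, 0.003]
contact_force: [-2.3, -4.4, -1.0]
grip_width: 0.0088
gripper_force: 59.3
```

>>> {"method": "arm_command", "body": {
  "plan": "0 0.0005 0 0;0 0.0005 0 0;0 0 0 0;0 0 0 0"
}}

```text
clock: 14.42
tcp_pos: [0.5964, 0.1709, 0.0492]
orientation: [-2.424, -1.997, 0.004]
contact_force: [-3.7, -4.8, -1.6]
grip_width: 0.009
gripper_force: 59.4
```

>>> {"method": "arm_command", "body": {
  "plan": "0 0 0.0005 0;0 0 0.0003 0;0 0 0 0;0 0 0 0"
}}

```text
clock: 14.92
tcp_pos: [0.5965, 0.1708, 0.0489]
orientation: [-2.424, -1.997, 0.004]
contact_force: [-5.5, -3.7, 2.6]
grip_width: 0.009
gripper_force: 60.1
```

```bash
python3 chk.py w5
```

```text
tcp jig 0.8193096125749695 -1.197916676641207 0.04885987717456269 [-5.45741646 -3.67284015  2.6478065 ]
base z 0.025844780899771963 6166 front y [49.92864351 50.26917873] (array([ 0.9, 11.4]), array([69.8, 78. ]), 0.0)
x range [-33.66591563 -33.25447486  34.78646762  35.26355277]
y edge 50.21745993377623
y edge 50.201809702957355
x edges [-33.40151633  35.04742348]
x edges [-33.6164132   35.21780208]
dowel? 149 [-8.18536263 56.35200147]
dowel? 146 [ 9.8040747  56.36299213]
dowel? 171 [26.77946425 40.66975034]
dowel? 168 [-25.08273894  40.66306897]
dowel? 312 [39.88617653 30.94055907]
```

>>> {"method": "arm_command", "body": {
  "plan": "0 0.0005 -0.0003 0;0 0.0005 0 0;0 0 0 0;0 0 0 0"
}}

```text
clock: 15.48
tcp_pos: [0.5965, 0.1708, 0.0489]
orientation: [-2.423, -1.996, 0.006]
contact_force: [-6.6, -4.2, 2.8]
grip_width: 0.0089
gripper_force: 60.2
```

>>> {"method": "arm_command", "body": {
  "plan": "-0.0008 -0.0015 0 0;0 0 0 0"
}}

```text
clock: 15.72
tcp_pos: [0.5964, 0.1708, 0.0489]
orientation: [-2.424, -1.998, 0.002]
contact_force: [-3.3, -3.2, -2.5]
grip_width: 0.0089
gripper_force: 59.2
```

>>> {"method": "arm_command", "body": {
  "plan": "0 0 0 0;0 0 0 0;0 0 0 0;0 0 0 0;0 0 0 0;0 0 0 0;0 0 -0.01 0;0 0 -0.03 0;0 0 -0.04 0;0 0 -0.04 0;0 0 -0.04 0;0 0 0 0;0 0 0 0",
  "hand": -1
}}

```text
clock: 17.35
tcp_pos: [0.5968, 0.171, 0.2092]
orientation: [-2.424, -1.998, -0.0]
contact_force: [-0.4, -0.5, 0.4]
grip_width: 0.0855
gripper_force: 0.0
```

```bash
python3 chk.py w6; python3 - <<'E'
from h import *
w=np.load('pics/w2.npz'); im=w['im']; P=cloud('wrist',w['d'],w); z=P[...,2]
H,S,V=cv2.split(cv2.cvtColor(im,cv2.COLOR_RGB2HSV))
near=(abs(P[...,0]-.5)<.06)&(P[...,1]<-.18)&(P[...,1]>-.40)
m=near&(z>.036)&(z<.06)&(S<60); print('rod',m.sum(),rect(P[m]),np.nanpercentile(P[m],[2,50,98],axis=0).round(4).tolist())
m=near&((H<6)|(H>172))&(S>160)&(z>.03); print('handle',m.sum(),rect(P[m]),np.nanpercentile(P[m],[2,50,98],axis=0).round(4).tolist())
E
```

```text
tcp jig 1.0689149238148599 -0.8840763714954706 0.20918305975158213 [-0.35576421 -0.4825822   0.37459103]
base z 0.02574880114970826 3746 front y [49.23613584 50.17928631] (array([0.9, 1.1]), array([98.3, 69.5]), 90.0)
x range [-33.41974071 -32.74635851  34.52986829  35.30346381]
y edge 49.30328944086698
y edge 49.28206658838995
x edges [-32.71926821  35.09985046]
x edges [-33.45164641  34.79960689]
dowel? 33 [-8.42182065 56.69649246]
dowel? 31 [ 9.76146501 56.63168724]
dowel? 36 [-25.07373215  40.57016306]
dowel? 41 [26.87586706 40.10730451]
dowel? 75 [40.17396096 30.35958611]
dowel? 68 [ 40.19367068 -28.88529773]
dowel? 29 [-25.38103842 -39.85283839]
dowel? 30 [ 26.9901565  -39.76017696]
rod 657 (array([ 490.4, -261.7]), array([ 18.7, 110.8]), 8.0) [[0.4862, -0.3148, 0.0444], [0.4932, -0.267, 0.0498], [0.5048, -0.2095, 0.0549]]
handle 165 (array([ 499.4, -329.1]), array([14.4, 23.2]), 5.9) [[0.4915, -0.3391, 0.0515], [0.4994, -0.3283, 0.0534], [0.5071, -0.3183, 0.0549]]
```

>>> {"method": "arm_command", "body": {
  "plan": "0 -0.04 0 0;0 -0.04 0 0;-0.049 0.0079 0 0;-0.049 0.0079 0 0;-0.049 0.0079 0 0;-0.049 0.0079 0 0;-0.049 0.0079 0 0;-0.049 0.0079 0 0;-0.049 0.0079 0 0;-0.049 0.0079 0 0;-0.049 0.0079 0 0;-0.049 0.0079 0 0;-0.049 0.0079 0 0;0 0 0 -8.5;0 0 0 -8.5;0 0 0 0;0 0 0 0"
}}

```text
clock: 19.52
tcp_pos: [0.5007, -0.3591, 0.2085]
orientation: [-2.104, -2.331, 0.0]
contact_force: [0.8, 0.6, 0.0]
grip_width: 0.0854
gripper_force: 0.0
```

```bash
cat > sp.py <<'E'
from h import *
o,im,d=grab('wrist'); np.savez('pics/sp.npz',im=im,d=d,**{k:o[k] for k in('tcp_pos','orientation')})
cv2.imwrite('pics/w7.png',cv2.resize(im[...,::-1],(768,576)))
P=cloud('wrist',d,o); z=P[...,2]
H,S,V=cv2.split(cv2.cvtColor(im,cv2.COLOR_RGB2HSV))
near=(abs(P[...,0]-.5)<.06)&(P[...,1]<-.18)&(P[...,1]>-.42)
w=2*np.degrees(np.arctan2(o['orientation'][1],o['orientation'][0])); print('tcp',o['tcp_pos'],'tool x ang',w)
for nm,m in(('rod',near&(z>.043)&(z<.06)&(S<60)),('handle',near&((H<6)|(H>172))&(S>150)&(z>.047)),('collar',near&(z>.0525)&(z<.06)&(S<60))):
    q=P[m]; print(nm,m.sum(),rect(q),np.nanpercentile(q,[2,50,98],axis=0).round(4).tolist())
# rod ridge line fit
m=near&(z>.048)&(z<.053)&(S<60); q=P[m][:,:2]
l=cv2.fitLine((q*1000).astype(np.float32),cv2.DIST_HUBER,0,.01,.01).ravel(); print('rod line',l,np.degrees(np.arctan2(l[1],l[0])))
E
python3 sp.py
```

```text
tcp [ 0.50069666 -0.35909674  0.20850881] tool x ang -264.1579893072753
rod 1353 (array([ 492.3, -261.9]), array([ 18.6, 110.4]), 6.3) [[0.4858, -0.3156, 0.0466], [0.4928, -0.262, 0.05], [0.5031, -0.2104, 0.0555]]
handle 791 (array([ 475.4, -344.1]), array([65., 49.]), 4.9) [[0.4914, -0.3649, 0.052], [0.4998, -0.3409, 0.0537], [0.5083, -0.3182, 0.0551]]
collar 87 (array([ 493.6, -273. ]), array([13.4, 87.7]), 5.5) [[0.4909, -0.3169, 0.0526], [0.4975, -0.3141, 0.0548], [0.5041, -0.2947, 0.0565]]
rod line [ 8.9772396e-02 -9.9596232e-01  4.9235513e+02 -2.5882706e+02] -84.84948
```

View pics/w7.png

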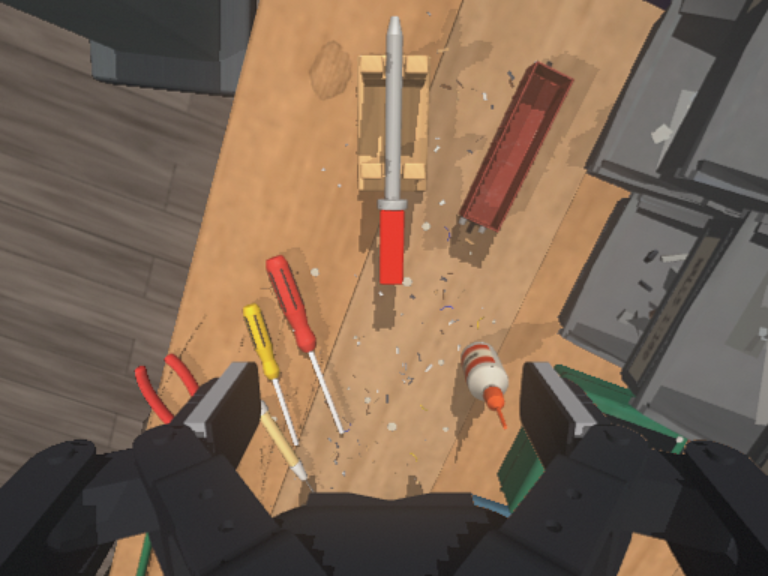

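The wrist view shows the spindle upright in the picture: tip at (395,20), collar at (393,204), handle at (391,245). The wagon's near end (480,225) is close, so I approach with the fingers half open.

>>> {"method": "arm_command", "body": {
  "plan": "0.0157 0.0007 0 0.7;0 0 0 0;0 0 0 0;0 0 0.04 0;0 0 0.04 0;0 0 0.04 0;0 0 0.03 0;0 0 0.013 0;0 0 0.0055 0;0 0 0 0;0 0 0 0",
  "hand": 0
}}

```text
clock: 20.95
tcp_pos: [0.5007, -0.3442, 0.0418]
orientation: [2.115, 2.32, 0.001]
contact_force: [-0.7, 0.3, -0.7]
grip_width: 0.0423
gripper_force: 0.0
```

>>> {"method": "arm_command", "body": {
  "plan": "0 0 0 0;0 0 0 0;0 0 0 0;0 0 0 0;0 0 0 0;0 0 0 0",
  "hand": 1,
  "grip_force": 80
}}

```text
clock: 21.7
tcp_pos: [0.5003, -0.3439, 0.041]
orientation: [2.116, 2.321, 0.0]
contact_force: [-0.2, 0.6, 5.4]
grip_width: 0.0145
gripper_force: 80.1
```

>>> {"method": "arm_command", "body": {
  "plan": "0 0 -0.02 0;0 0 -0.03 0;0 0 -0.04 0;0 0 -0.04 0;0 0 0 8.1;0 0 0 8.2;0.0411 -0.0005 0 0;0.0411 -0.0005 0 0;0.0411 -0.0005 0 0;0.0411 -0.0005 0 0;0.0411 -0.0005 0 0;0.0411 -0.0005 0 0;0.0411 -0.0005 0 0;0.0411 -0.0005 0 0;0 0 0.04 0;0 0 0.04 0;0 0 0.02 0;0 0 0 0;0 0 0 0;0 0 0 0"
}}

```text
clock: 24.2
tcp_pos: [0.5599, -0.0204, 0.0721]
orientation: [2.424, 1.997, 0.003]
contact_force: [-1.0, -0.5, -0.6]
grip_width: 0.0148
gripper_force: 79.4
```

```bash
cat > al.py <<'E'
from h import *
import sys
J=np.array([.5959,.1721]); ex=np.array([.9816,-.1908]); ey=np.array([.1908,.9816])
def jf(P):
    q=P[...,:2]-J; return np.stack([q@ex,q@ey,P[...,2]-.015],-1)*1000
for n in ('wrist','scene','top'):
    o,im,d=grab(n); cv2.imwrite('pics/%s_%s.png'%(sys.argv[1],n),cv2.resize(im[...,::-1],(768,576)))
    H,S,V=cv2.split(cv2.cvtColor(im,cv2.COLOR_RGB2HSV))
    q=jf(cloud(n,d,o)); 
    if n=='wrist':
        print('tcp jig',jf(o['tcp_pos']),'toolx',2*np.degrees(np.arctan2(o['orientation'][1],o['orientation'][0])),o['contact_force'])
    x,y,z=q[...,0],q[...,1],q[...,2]
    blue=(H>98)&(H<130)&(S>90)&(abs(x)<45)&(abs(y)<65)
    for s in(-1,1):
        m=blue&(z>66)&(z<78)&(s*y>30); k=q[m]
        if m.sum()>10: print(n,'ear',s,m.sum(),np.percentile(k,[2,50,98],axis=0).round(1).tolist())
    t=y+0
    m=(S<70)&(abs(x)<25)&(z>45)&(z<72)&(y<-46)&(y>-175); 
    for a in range(-165,-45,20):
        k=q[m&(y>a)&(y<a+20)]
        if len(k)>6: print(n,'rod y',a+10,len(k),'x',np.percentile(k[:,0],[5,50,95]).round(1),'ztop',np.percentile(k[:,2],90).round(1))
    if m.sum()>6: print(n,'tip y',np.percentile(q[m][:,1],98))
E
python3 al.py a1
```

```text
tcp jig [   1.38714932 -195.82242756   57.06272011] toolx 78.9807417744954 [-1.01063019 -0.49753581 -0.58441479]
wrist rod y -155 1335 x [-5.2  1.2  7.8] ztop 69.2
wrist rod y -135 1161 x [-3.   1.2  5.7] ztop 66.7
wrist rod y -115 1360 x [-3.1  1.2  5.6] ztop 66.7
wrist rod y -95 1370 x [-3.2  1.2  5.7] ztop 66.7
wrist tip y -88.91266040938032
scene ear -1 25 [[-14.3, -45.5, 67.5], [-2.2, -41.0, 72.0], [14.9, -36.6, 76.8]]
scene ear 1 19 [[-15.5, 34.3, 67.3], [1.1, 38.4, 71.6], [15.4, 44.2, 75.5]]
scene rod y -95 12 x [-1.9  0.4  5.6] ztop 67.7
scene rod y -75 13 x [-1.8  0.3  5.3] ztop 68.0
scene tip y -59.618095677608416
top ear -1 29 [[-15.8, -44.3, 69.4], [1.1, -40.4, 72.6], [17.5, -36.1, 77.0]]
top ear 1 31 [[-16.3, 35.4, 66.7], [0.2, 38.6, 73.1], [17.0, 42.9, 76.7]]
top rod y -95 18 x [-3.6 -0.4  3.7] ztop 67.9
top rod y -75 18 x [-3.5  0.7  4.9] ztop 68.5
top tip y -62.42048701417922
```

The rod is level and parallel to the bore, about 3 mm high and about 0.5 mm to +x. I correct that and enter the first bore.

>>> {"method": "arm_command", "body": {
  "plan": "0 -0.0006 0.0015 0;0 0 0.0016 0;0.005 0 0 0;0.004 0 0 0;0.004 0 0 0;0.004 0 0 0;0.004 0 0 0;0.004 0 0 0;0 0 0 0;0 0 0 0"
}}

```text
clock: 25.6
tcp_pos: [0.5631, 0.0043, 0.0676]
orientation: [2.424, 1.998, -0.0]
contact_force: [0.9, -0.9, -1.1]
grip_width: 0.0147
gripper_force: 79.4
```

```bash
python3 al.py a2
```

```text
tcp jig [  -0.17805804 -170.96233054   52.61415663] toolx 78.98723869060333 [ 0.91593814 -0.87673077 -1.07873717]
wrist rod y -155 1137 x [-19.3   8.6  19.3] ztop 68.9
wrist rod y -135 1434 x [-7.7 -0.4  7.3] ztop 66.2
wrist rod y -115 1144 x [-4.6 -0.4  4.2] ztop 62.1
wrist rod y -95 1307 x [-4.7 -0.3  4.1] ztop 62.2
wrist rod y -75 1526 x [-4.6 -0.3  4.2] ztop 62.2
wrist rod y -55 194 x [-4.9 -0.3  4.1] ztop 62.1
wrist tip y -64.33612320500359
scene ear -1 26 [[-14.2, -45.6, 66.5], [-2.3, -42.1, 72.4], [15.2, -35.6, 77.0]]
scene ear 1 21 [[-14.9, 35.1, 68.3], [-0.0, 38.5, 71.1], [15.0, 41.3, 76.8]]
scene rod y -115 8 x [-1.2  0.7  4. ] ztop 63.6
scene rod y -75 7 x [-3.5 -0.2  3. ] ztop 64.0
scene rod y -55 14 x [-3.3 -1.2  4.5] ztop 63.4
scene tip y -47.170946761282366
top ear -1 29 [[-15.6, -44.2, 68.6], [0.9, -40.6, 72.9], [17.2, -36.3, 75.4]]
top ear 1 30 [[-15.6, 35.6, 68.2], [0.8, 38.9, 73.2], [16.7, 43.3, 76.2]]
top rod y -75 11 x [-4.2  0.3  3.7] ztop 64.3
top rod y -55 17 x [-5.  -1.8  3. ] ztop 64.8
top tip y -46.8628085466369
```

>>> {"method": "arm_command", "body": {
  "plan": "0 0.0009 -0.0014 0;0 0 0 0;0 0 0 0"
}}

```text
clock: 26.12
tcp_pos: [0.564, 0.0042, 0.069]
orientation: [-2.424, -1.998, 0.0]
contact_force: [-0.3, -1.4, -1.2]
grip_width: 0.0144
gripper_force: 79.4
```

```bash
python3 al.py a3|grep -E "tcp|wrist|top"
```

```text
tcp jig [   0.68212594 -170.87527443   54.00019195] toolx -281.0072614990449 [-0.28890582 -1.39730529 -1.1510788 ]
wrist rod y -155 1119 x [-18.5   9.6  20.2] ztop 69.7
wrist rod y -135 1434 x [-6.9  0.5  8.2] ztop 67.6
wrist rod y -115 1129 x [-3.7  0.5  5. ] ztop 63.5
wrist rod y -95 1317 x [-3.8  0.5  4.9] ztop 63.5
wrist rod y -75 1531 x [-3.9  0.5  5. ] ztop 63.5
wrist rod y -55 203 x [-4.2  0.5  5. ] ztop 63.3
wrist tip y -64.21236810889891
scene rod y -115 10 x [-2.6  0.9  3.6] ztop 67.0
scene rod y -55 13 x [-2.2  0.9  4.4] ztop 64.6
top ear -1 28 [[-15.7, -44.6, 68.0], [0.7, -40.5, 73.1], [16.1, -36.8, 77.0]]
top ear 1 30 [[-16.1, 35.5, 67.4], [0.6, 38.7, 73.4], [16.8, 43.0, 77.1]]
top rod y -75 12 x [-3.9  0.   4.3] ztop 65.7
top rod y -55 16 x [-3.5 -0.2  3.6] ztop 65.7
top tip y -46.63617114209978
```

>>> {"method": "arm_command", "body": {
  "plan": "0.004 0 0 0;0.006 0 0 0;0.006 0 0 0;0.006 0 0 0;0.006 0 0 0;0.006 0 0 0;0.006 0 0 0;0.006 0 0 0;0.006 0 0 0;0.006 0 0 0;0.004 0 0 0;0 0 0 0;0 0 0 0;0 0 0 0"
}}

```text
clock: 28.02
tcp_pos: [0.5758, 0.0648, 0.069]
orientation: [2.425, 1.998, -0.0]
contact_force: [-0.5, 0.6, -0.9]
grip_width: 0.0145
gripper_force: 79.4
```

```bash
python3 al.py a4|grep -E "tcp|wrist"
```

```text
tcp jig [   0.71079095 -109.18917516   54.02517152] toolx 78.96953868545046 [-0.50768246  0.64737945 -0.91925097]
wrist ear -1 2143 [[-15.8, -43.6, 71.6], [0.6, -39.7, 72.8], [16.8, -35.9, 74.2]]
wrist rod y -95 1109 x [-18.5  -7.7  20.2] ztop 69.5
wrist rod y -75 1353 x [-6.9  0.5  8.3] ztop 67.5
wrist rod y -55 1072 x [-3.7  0.5  5. ] ztop 63.5
wrist tip y -47.180961880681124
```

>>> {"method": "arm_command", "body": {
  "plan": "0.004 0 0 0;0.005 0 0 0;0.005 0 0 0;0.005 0 0 0;0.005 0 0 0;0.004 0 0 0;0.002 0 0 0;0 0 0 0;0 0 0 0;0 0 0 0"
}}

```text
clock: 29.42
tcp_pos: [0.5815, 0.0943, 0.069]
orientation: [2.425, 1.998, -0.0]
contact_force: [0.6, -0.6, -0.8]
grip_width: 0.0145
gripper_force: 79.4
```

>>> {"method": "arm_command", "body": {
  "plan": "0.001 0 0 0;0.001 0 0 0;0 0 0 0;0 0 0 0"
}}

```text
clock: 29.92
tcp_pos: [0.5819, 0.0965, 0.069]
orientation: [-2.424, -1.998, 0.0]
contact_force: [0.7, 1.1, -1.2]
grip_width: 0.0142
gripper_force: 79.4
```

```bash
python3 al.py a5|grep -E "tcp|wrist"
```

```text
tcp jig [  0.68546637 -76.85031625  53.98295985] toolx -281.0036308044286 [ 0.68213257  1.1012064  -1.15762844]
wrist ear -1 1970 [[-15.8, -43.4, 66.9], [0.5, -38.8, 72.6], [16.8, -35.6, 73.9]]
wrist rod y -75 1148 x [-18.6  -7.   20.3] ztop 69.4
wrist rod y -55 327 x [-7.3  0.5  8.5] ztop 68.1
wrist tip y -46.449672165158994
```

View pics/a5_wrist.png

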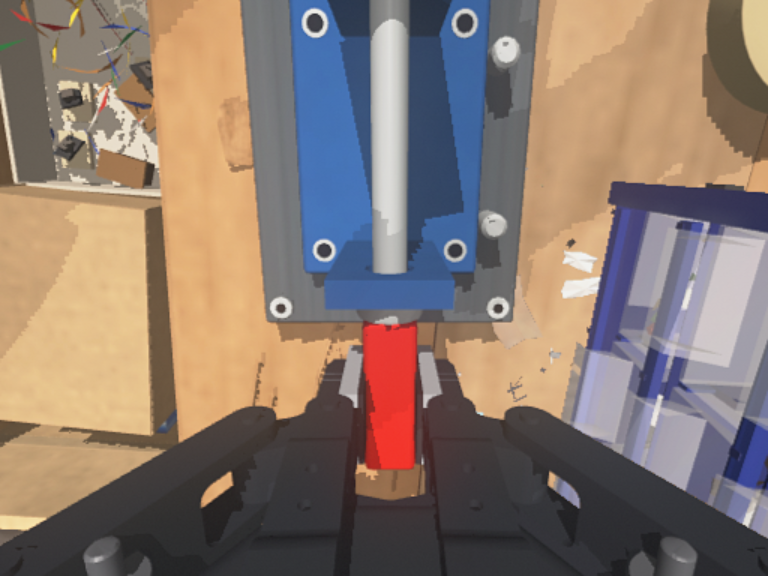

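The spindle is through both bores, and the collar at (388,316) is almost at the near ear (lower edge row 308). I creep on until it touches.

>>> {"method": "arm_command", "body": {
  "plan": "0.0007 0 0 0;0.0007 0 0 0;0 0 0 0;0 0 0 0"
}}

```text
clock: 30.58
tcp_pos: [0.582, 0.097, 0.069]
orientation: [2.425, 1.997, -0.001]
contact_force: [-1.8, -3.6, 0.2]
grip_width: 0.0142
gripper_force: 79.5
```

>>> {"method": "arm_command", "body": {
  "plan": "0.0005 0 0 0;0.0005 0 0 0;0 0 0 0;0 0 0 0"
}}

```text
clock: 31.08
tcp_pos: [0.582, 0.0971, 0.069]
orientation: [2.425, 1.996, -0.003]
contact_force: [-1.9, -7.1, 2.3]
grip_width: 0.0144
gripper_force: 79.6
```

>>> {"method": "arm_command", "body": {
  "plan": "-0.001 0 0.001 0;0 0 0.0007 0;0 0 0 0"
}}

```text
clock: 31.45
tcp_pos: [0.5823, 0.097, 0.0675]
orientation: [2.424, 1.997, -0.0]
contact_force: [-1.3, -5.2, 2.3]
grip_width: 0.0146
gripper_force: 79.9
```

>>> {"method": "arm_command", "body": {
  "plan": "0 0 0 0;0 0 0 0;0 0 0 0;0 0 0 0;0 0 0 0;0 0 -0.01 0;0 0 -0.03 0;0 0 -0.04 0;0 0 -0.04 0;0 0 0 0;0 0 0 0",
  "hand": 0
}}

```text
clock: 32.83
tcp_pos: [0.5819, 0.098, 0.1873]
orientation: [-2.424, -1.998, -0.0]
contact_force: [-0.1, -0.0, -0.6]
grip_width: 0.043
gripper_force: 0.0
```

```bash
python3 al.py a6; python3 chk.py w9
```

```text
tcp jig [  0.37238196 -75.38628787 172.31946792] toolx -281.00059928094873 [-0.10264462 -0.00810033 -0.59507021]
wrist ear -1 476 [[-15.7, -43.0, 67.0], [0.8, -39.0, 72.8], [17.0, -35.8, 74.2]]
wrist ear 1 580 [[-16.0, 36.4, 71.5], [0.1, 40.1, 72.9], [17.0, 43.7, 74.3]]
wrist rod y -55 95 x [-7.4  0.8  9.1] ztop 66.9
wrist tip y -46.23683495766334
scene ear -1 22 [[-15.2, -45.2, 67.2], [-0.8, -40.6, 72.8], [14.9, -36.9, 75.5]]
scene ear 1 15 [[-15.8, 33.4, 66.8], [-2.0, 37.8, 72.0], [14.0, 40.2, 76.0]]
tcp jig -0.036333666559594364 -75.63880599317201 0.18628273814871507 [0.29987401 0.04935301 0.25546118]
base z 0.02580426578125089 5322 front y [47.06714303 49.11795369] (array([0.8, 0.7]), array([98.7, 69.4]), 89.9)
x range [-33.53962397 -32.91231268  34.45872498  35.02675059]
y edge 47.16501465925965
y edge 46.11789489177036
x edges [-33.22544968  34.68025381]
x edges [-33.53424535  35.02791736]
dowel? 52 [-24.98469667  40.41636022]
dowel? 59 [27.31423036 39.6866406 ]
dowel? 110 [40.58132912 29.75102864]
dowel? 89 [ 40.14208576 -29.43916898]
dowel? 46 [-26.06122988 -39.49939712]
dowel? 47 [ 26.72894326 -39.50451842]
```

View pics/w9.png

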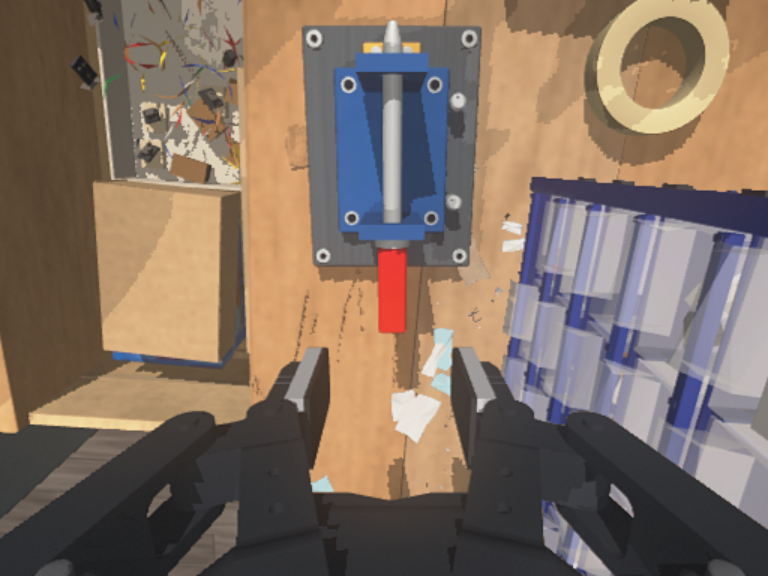

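The bracket is home: its right edge (column 448) meets both dowels at (457,101) and (453,201), and its end meets the stop. The spindle runs through both bores, tip at (392,25), with its collar (392,243) at the ear. I hand the job in.

```bash
python3 -c "
from bench import ticket
print(ticket.hand_in())"
```

```text
the job is handed in; nothing more can be done
None
```

The job is handed in, with no verdict returned. In the last images the bracket is home against both dowels and the stop, and the spindle is through both bores with its collar at the right-hand ear.

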